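# Register a carrier board under a bench embossing press and hold the press down

### The arm

A 7-joint arm with a two-finger parallel gripper is mounted at the origin on the work surface; the furniture and walls round the work are solid. World frame = base frame: x ahead of the robot, y to its left, z up, the work surface at z = 0. Lengths are in m, angles in rad, forces in N, time in s.
With the tool pointing down it reaches from about 0.35 to 0.9 m from the base axis. Payload 8.1 kg.
Tool frame: the origin (TCP) lies on the centre line of the jaws, within the pads' length; the fingertips stand 22 mm ahead of it and the grasp point (between the pads) lies 3 mm ahead of it; z points along the fingers, y is the line along which they close (so a half turn about z gives the same grasp; the last joint's range is limited). The gripper opens to 92 mm and grips with 3 to 60 N. Pads are 19 mm wide; open, the fingers measure 130 mm over their backs; the gripper's body (75 mm by 190 mm) begins 47 mm behind the grasp point.
Start: joints at [1.154, 0.434, 0.025, 1.573, -0.012, 1.134, -0.075], TCP at [0.193, -0.595, 0.249] pointing down, gripper open.
Joint ranges: [-2.62, 2.62], [-0.44, 2.09], [-1.27, 1.32], [0.08, 2.57], [-1.32, 4.46], [0.12, 2], [-2.74, 2.74]. Speed limits (rad/s): [2.22, 2.22, 3.01, 3.01, 3.14, 3.14, 3.14].

### API

Orientations are given as a unit quaternion [x, y, z, w].
In Python, from plant import * gives the robot as it stands. The module is installed in compiled form; this text tells all that it offers.
- The arm moves only by the shell command python3 -m jog 'ROWS' [FORCE]. ROWS is JSON, a list of rows, each a list of 7 numbers: the closure, from 0 (fully open) to 1 (shut), then the shift along the world's x, y, z in m, then the turn, a rotation vector about the world's x, y, z in rad. In form: [[claw, x, y, z, rx, ry, rz], ...]. A call has 1 to 5 rows; each row is the pose to reach, as a shift and turn from the pose commanded when the call began; what a row does not reach only later rows make up. A row lasts 1/12 s, in which the tool goes at most 41.7 mm and 7.16 degrees, less where a joint would pass 70% of its speed; a pose out of reach is approached as far as the arm can. A call with a gripper value outside its range is refused whole. The fingers move at their own pace and stop on an object; FORCE is the grip in N (left out, the last holds). Time passes only in rows, so rows that repeat a pose let the fingers close. It gives the time, the measured TCP pose, the force, the opening and the grip force at its end, in the units of the state.
- state(): the state, without advancing time (a new reading comes with each control period).
- snapshot(name): name is "side" or "top" or "wrist"; returns a dict with "frame" (400x640x3 uint8, red, green, blue), "fovy" (degrees; the focal length in pixels is half the picture's height over the tangent of half this angle, whatever the lens; pixels are square), "cx", "cy" (the principal point, pixels), "extrinsics" (4x4, takes a point from camera to world coordinates). Camera axes: x right, y up, looking along -z (the intrinsics and any distortion apply to the point x, -y, -z); pixel columns grow to the right and rows downward; lengths in m; the calibration is good to about 2 mm. The wrist camera is an equidistant fisheye: a pixel r from the principal point sees the ray r / f radians off the axis. A picture is of the moment at which its call begins. There is no depth.
- finish_job(): hands the job in; it is judged then, once.
The state is a dict: "time": time; "q": joint angles; "qd": joint speeds; "effort": joint torques, N m; "position": TCP position; "eef_rot": TCP orientation; "force": force on the tool from outside, world axes, zero at the start; "wrist_torque": the same for the moment, N m; "finger_gap": finger opening in m; "gripper_force": force on a finger pad.
Only numpy, scipy, OpenCV 4.12 (cv2) and the standard library are available. Lean on these libraries where they do the work, as an engineer would, in place of code of your own. Each camera call takes 0.05 s, during which the arm holds its last target. There are 200 camera calls.

### The job

Slide the white carrier board, with the leather blank and the stamp lying on it, under the low bridge of the embossing press until it lies squarely against both the side fence and the end stop. Only push it with the fingers: do not grip, lift or tip it, do not touch the stamp or let it shift, and leave the other things on the bench alone. Then press the lever fully down so that the platen bears on the stamp, and finish while still holding it down.

Things in the scene. Friction and masses are not known exactly. Their poses are not given: they have to be found in the camera images.
- press: Fixed bench press: grey bridge on a steel bed. Origin on the bench under the ram; x away from the robot (press slightly turned), y to the open loading end (feed is -y). Bed 8 mm thick, x -77..93, y -95..335 mm. Bridge pillars y -45..45, opening x -52..71, beam 82..116 mm above the bench, lever bearing to 154. Platen above the opening's middle.
- fence_line (a point): Point on the inner face of the side fence: a straight steel bar on the robot's side of the bed, along the press's y from 45 to 330 mm, inner face at x = -51.5 mm in the press's frame, top 28 mm above the bench. The board's long edge belongs against it.
- stop_line (a point): Point on the face of the end stop: a steel bar across the bed behind the bridge, face at y = -70.5 mm in the press's frame, top 26 mm above the bench. The board's leading end belongs against it.
- board: Loose white plastic board 100 (x) x 210 (y) x 12 mm, 0.4 kg (0.8 loaded), on the bed before the bridge, off the fence and askew. Origin: centre of its underside, 8 mm above the bench; y to the loading end. A wooden push bar 90 mm wide, 16 thick, rising 18 mm above the board, crosses its loading end, outer face at y = 105 mm. Home: origin at x = -1.5, y = 34.5 mm in the press's frame.
- bar_back (a point): Middle of the push bar's outer face (the face to push on to feed the board in). This point lies 18 mm above the board's underside and 26 mm above the bench.
- stamp_mid (a point): Centre of the stamp: a loose aluminium block with a brass face below, 52 by 72 by 22 mm, 0.35 kg, lying on the brown oval leather blank (68 x 124 x 4 mm, loose) on the board. Its top is 46 mm above the bench, 8 mm below the raised platen.
- stamp: The stamp as a body; origin at the centre of its underside (see stamp_mid).
- stamp_spot (a point): Point of the board where the stamp's centre belongs and lies at the start, 70 mm from the board's leading end.
- platen: Steel platen (74 x 84 x 12 mm) under the bridge. Origin at the centre of its underside, 54 mm above the bench when up; the lever drives it straight down, 18 mm per rad of lever.
- lever_arm (a joint): Hand lever's angle, rad: 0 up (rest). Axis along the press's x, 138 mm above the press's origin; the lever points to the press's -y, rising 0.36 rad above level at 0, level at 0.36. Sprung: it rises when let go; 3 to 8 N at the grip bring it down until, at about 0.44, the platen stops hard on the stamp; hold it there with 12 to 20 N. With nothing beneath it goes on to 0.5.
- lever_grip (a point): Centre of the lever's black grip, a round cross bar 25 mm thick and 96 mm long lying along the press's x, 180 mm from the lever's axis; about 201 mm above the bench when up and 124 mm when the platen is on the stamp. Press on it from above.
- spool: Spool of rust-coloured thread, 57 mm wide, 55 mm high, standing on the bench left of the press; bystander. Origin at the centre of its underside.
- wax_block: Block of beeswax, 35 x 52 x 19 mm, on the bench right of the press, not far from the lever's end; bystander. Origin at the centre of its underside.
- slicker: Wooden edge slicker, 27 x 98 x 27 mm, lying on the bench right of the lever; bystander. Origin at the centre of its underside.
Things that resemble listed ones, but are neither listed nor needed, are in the scene too. There is more than one size of the stamp; the job needs the smaller.

How it is judged:
On the way, in this order (a step that is already met when the one before it is completed fails the run):
1. the board lies home under the bridge, against fence and stop, the stamp in its place, while the lever is still up (y of board in the frame of press below 0.0395 m and x of board in the frame of press below 0.0035 m and angle between the y axis of board and the y axis of press, either way round below 0.04 rad and horizontal distance between stamp_mid and stamp_spot below 0.008 m and value of joint lever_arm below 0.12 rad), for 0.2 s.
2. the lever is pressed down and the platen bears on the stamp (value of joint lever_arm above 0.42 rad and contact force between platen and stamp above 10 N), for 0.2 s.
At the end, for the whole second after the job is handed in: The board lies within 5 mm of the fence and of the end stop and within 0.04 rad of square, flat on the bed, flat on the bed, the stamp's centre within 8 mm of its place on the board; the lever is held beyond 0.42 rad with the platen bearing on the stamp with more than 10 N (all of step 2 and y of board in the frame of press below 0.0395 m and x of board in the frame of press below 0.0035 m and angle between the y axis of board and the y axis of press, either way round below 0.04 rad and horizontal distance between stamp_mid and stamp_spot below 0.008 m and height (world z) of board below 0.011 m); the arm keeps its last pose, push and grip.
It fails at once if the board is tipped or lifted (angle between board's own z axis and vertical above 0.08 rad or height (world z) of board above 0.016 m).
It fails at once if the stamp is touched by the robot (contact force between any of the fingers, the arm and stamp above 0.5 N).
It fails at once if the stamp is shifted on the board or tipped (horizontal distance between stamp_mid and stamp_spot above 0.012 m or angle between stamp_mid's own z axis and vertical above 0.12 rad).
It fails at once if a bystander is knocked about (distance of any of spool, wax_block, slicker from where it was at the start of the episode above 0.03 m).
It also fails if it takes over 72 s, if anything falls off the work surface, if the arm or the gripper's body presses on something with over 40 N, if the wrist force passes 120 N, or if a joint passes its speed limit or range.

## Working session

There is one attempt and no reset: what is moved stays moved. The work goes in short steps, Python scripts to look and compute and a shell command to move; the robot and the scene stay as the last step left them, time stands still between calls to the robot, and variables do not carry over. Pictures are saved under pics/ and viewed, at most 13 in all, crops included, and the job is handed in when it is done.

```bash
mkdir -p pics; cat > h.py <<'E'
from plant import *
import numpy as np, cv2
def snap(n,f):
    s=snapshot(n); cv2.imwrite('pics/'+f,s['frame'][:,:,::-1]); np.savez('pics/'+f+'.npz',**{k:s[k] for k in s}); return s
def ray(s,u,v,name):
    f=200/np.tan(np.radians(float(s['fovy']))/2); x=(u-float(s['cx']));y=(v-float(s['cy']))
    if name=='wrist':
        r=np.hypot(x,y);t=r/f; d=np.array([np.sin(t)*x/max(r,1e-9),-np.sin(t)*y/max(r,1e-9),-np.cos(t)])
    else: d=np.array([x/f,-y/f,-1.])
    E=s['extrinsics']; return E[:3,3],E[:3,:3]@d
def onz(s,u,v,z,name='top'):
    o,d=ray(s,u,v,name); return o+d*(z-o[2])/d[2]
def proj(s,p):
    f=200/np.tan(np.radians(float(s['fovy']))/2);E=s['extrinsics'];c=E[:3,:3].T@(np.array(p)-E[:3,3]);return s['cx']+f*c[0]/-c[2],s['cy']-f*c[1]/-c[2]
def load(f): return dict(np.load('pics/'+f+'.npz'))
E
python3 - <<'E'
from h import *
st=state();print({k:np.round(st[k],3) for k in st})
for n in('top','side'):
    s=snap(n,n+'1.png');print(n,s['fovy'],s['cx'],s['cy'],np.round(s['extrinsics'],3).tolist())
E
```

```text
{'time': np.float64(0.0), 'q': array([ 1.154,  0.435,  0.025,  1.574, -0.012,  1.134, -0.075]), 'qd': array([-0.   , -0.001, -0.003, -0.002, -0.001, -0.001,  0.001]), 'effort': array([ 1.0000e-03, -6.6785e+01,  9.8600e-01, -3.1446e+01, -6.0000e-02,
        4.3000e-02,  0.0000e+00]), 'position': array([ 0.193, -0.594,  0.248]), 'eef_rot': array([ 0.988,  0.156, -0.   , -0.001]), 'force': array([ 0.145,  0.215, -0.161]), 'wrist_torque': array([-0.002,  0.011,  0.022]), 'gripper_force': np.float64(0.0), 'finger_gap': np.float64(0.092)}
top 52.22025244772966 322.0005280903473 199.9148054372709 [[0.003, 0.976, -0.219, 0.122], [-1.0, 0.004, 0.003, 0.055], [0.004, 0.219, 0.976, 1.266], [0.0, 0.0, 0.0, 1.0]]
side 57.618433195622956 324.53555654760976 195.9262318321192 [[-0.922, 0.256, -0.291, -0.039], [-0.388, -0.584, 0.713, 0.998], [0.013, 0.77, 0.638, 0.95], [0.0, 0.0, 0.0, 1.0]]
```

View pics/top1.png

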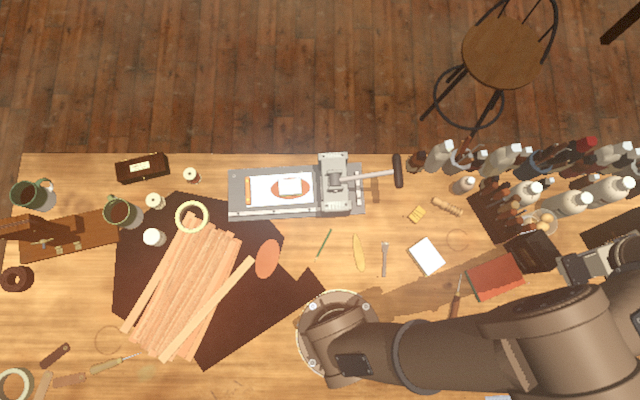

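View pics/side1.png

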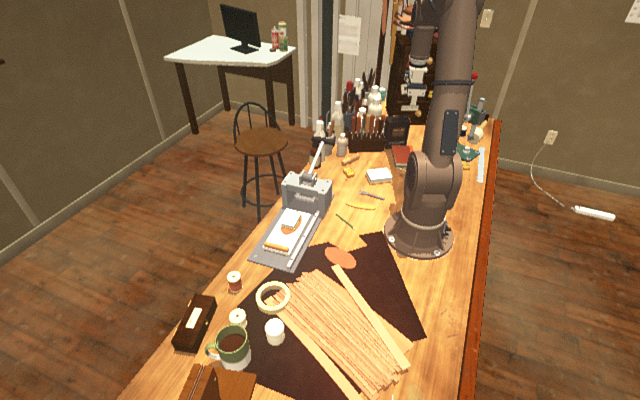

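The top view shows the bed at columns 228–366, the push bar near (248,190), the stamp near (290,186), the bridge near (335,185) and the grip at (398,170). I'll enlarge this area to take measurements.

```bash
python3 - <<'E'
from h import *
s=load('top1.png'); im=s['frame'][145:228,222:412,::-1]
cv2.imwrite('pics/c1.png',cv2.resize(im,None,fx=4.2,fy=4.2,interpolation=cv2.INTER_CUBIC))
for u,v,z in[(228,170,.008),(228,220,.008),(366,212,.008),(248,190,.038),(290,186,.046),(398,170,.2)]: print(u,v,onz(s,u,v,z).round(3))
E
```

```text
228 170 [0.501 0.353 0.008]
228 220 [0.339 0.345 0.008]
366 212 [ 0.366 -0.087  0.008]
248 190 [0.428 0.281 0.038]
290 186 [0.439 0.15  0.046]
398 170 [ 0.446 -0.155  0.2  ]
```

View pics/c1.png

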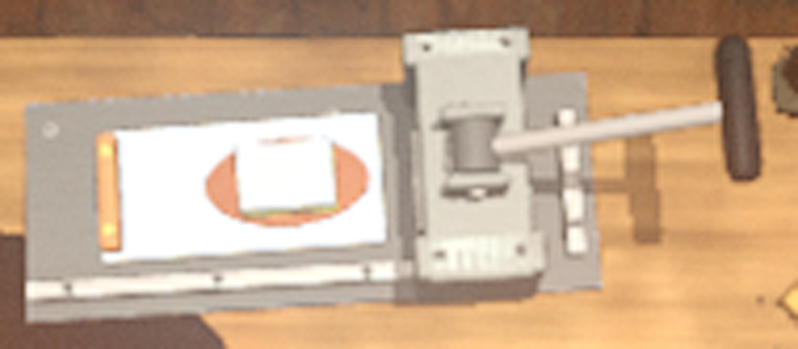

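The crop shows the bed corners at (26,103), (27,321), (601,288) and (585,73). The fence's inner edge runs from (27,282) to (395,262), and the bar's outer edge from (97,135) to (102,250). The grip runs from (733,40) to (742,178).

```bash
python3 - <<'E'
from h import *
s=load('top1.png'); C=lambda u,v,z:onz(s,222+(u+.5)/4.2-.5,145+(v+.5)/4.2-.5,z)[:2]
obs=np.array([C(26,103,.008),C(27,321,.008),C(601,288,.008),C(585,73,.008)])
loc=np.array([[.093,.335],[-.077,.335],[-.077,-.095],[.093,-.095]])
a=obs-obs.mean(0);b=loc-loc.mean(0)
th=np.arctan2((b[:,0]*a[:,1]-b[:,1]*a[:,0]).sum(),(a*b).sum())
R=np.array([[np.cos(th),-np.sin(th)],[np.sin(th),np.cos(th)]]);o=obs.mean(0)-R@loc.mean(0)
print('th',th,'o',o,'res',(obs-(loc@R.T+o)).round(4).tolist())
np.savez('press.npz',R=R,o=o)
P=lambda *a:((C(*a)-o)@R).round(4)
print('fence',P(27,282,.028),P(395,262,.028))
print('board lead',P(378,113,.02),P(386,241,.02),'long near',P(110,262,.02),'bar',P(97,135,.038),P(102,250,.038),P(118,132,.038),P(121,248,.038))
print('stamp',P(238,140,.046),P(332,137,.046),P(335,208,.046),P(243,213,.046))
print('grip',P(733,40,.201),P(742,178,.201),'stop',P(560,110,.026),P(568,255,.026))
print('grip w',o+R@[0,-.1685],'bar_back home',o+R@[-.0015,.1395])
E
```

```text
th 0.06084643959657619 o [0.43241809 0.01504737] res [[-0.0005, -0.001], [0.0003, -0.0006], [0.0009, 0.0015], [-0.0007, 0.0001]]
fence [-0.0513  0.3298] [-0.0516  0.059 ]
board lead [0.0657 0.0656] [-0.0337  0.0648] long near [-0.038   0.2701] bar [0.0551 0.275 ] [-0.0326  0.2727] [0.0565 0.2593] [-0.0319  0.2588]
stamp [0.043  0.1698] [0.0414 0.1004] [-0.0126  0.1007] [-0.0126  0.168 ]
grip [ 0.0481 -0.1697] [-0.0451 -0.1664] stop [ 0.0586 -0.0715] [-0.0532 -0.069 ]
grip w [ 0.44266439 -0.15314081] bar_back home [0.42243802 0.154198  ]
```

The press fit has a residual of about 1 mm, and the fence and stop lines agree with it. Yaw is 0.061 and the origin is (0.432, 0.015). The board is about 15 mm off the fence. I'll lift and move over the board's far edge with the fingers shut.

```bash
python3 -m jog '[[1,0,0,0.04,0,0,0],[1,0,0,0.08,0,0,0.12],[1,0.02,0.04,0.1,0,0,0.24],[1,0.036,0.08,0.1,0,0,0.36],[1,0.052,0.12,0.1,0,0,0.48]]'
python3 -m jog '[[1,0.016,0.038,0,0,0,0.12],[1,0.032,0.076,0,0,0,0.24],[1,0.048,0.114,0,0,0,0.36],[1,0.064,0.152,0,0,0,0.48],[1,0.08,0.19,0,0,0,0.6]]'
python3 -m jog '[[1,0.016,0.038,0,0,0,0.12],[1,0.032,0.076,0,0,0,0.238],[1,0.048,0.114,0,0,0,0.238],[1,0.064,0.152,0,0,0,0.238],[1,0.08,0.19,0,0,0,0.238]]'
```

```text
time: 0.52
position: [0.2419, -0.4828, 0.3498]
eef_rot: [0.921, 0.389, 0.0, 0.001]
force: [1.2, 0.5, 0.4]
finger_gap: 0.0631
gripper_force: 0.0
time: 0.93
position: [0.3214, -0.2913, 0.3485]
eef_rot: [0.765, 0.644, -0.0, -0.0]
force: [1.2, 0.1, 0.1]
finger_gap: 0.03
gripper_force: 0.0
time: 1.35
position: [0.4013, -0.1014, 0.3487]
eef_rot: [0.685, 0.728, -0.0, 0.0]
force: [1.6, 0.0, -0.1]
finger_gap: 0.0009
gripper_force: 0.0
```

```bash
python3 -m jog '[[1,0.017,0.037,0,0,0,0],[1,0.033,0.074,0,0,0,0],[1,0.05,0.111,0,0,0,0],[1,0.067,0.148,0,0,0,0],[1,0.084,0.185,0,0,0,0]]'
python3 -m jog '[[1,0.017,0.037,0,0,0,0],[1,0.033,0.074,0,0,0,0],[1,0.033,0.091,-0.03,0,0,0],[1,0.033,0.091,-0.07,0,0,0],[1,0.033,0.091,-0.1,0,0,0]]'
python3 - <<'E'
from h import *
z=np.load('press.npz');st=state();print('tcp press',(st['position'][:2]-z['o'])@z['R'],st['position'],st['q'].round(2))
s=snap('wrist','w1.png');s2=snap('top','top2.png')
im=s2['frame'][120:240,212:412,::-1];cv2.imwrite('pics/c2.png',cv2.resize(im,None,fx=4,fy=4,interpolation=cv2.INTER_CUBIC))
E
```

```text
time: 1.77
position: [0.4856, 0.0833, 0.3485]
eef_rot: [0.686, 0.728, -0.0, 0.0]
force: [0.8, 0.2, -0.4]
finger_gap: 0.0001
gripper_force: 0.0
time: 2.18
position: [0.5174, 0.1744, 0.2461]
eef_rot: [0.684, 0.729, -0.0, -0.001]
force: [-0.4, -1.4, -1.0]
finger_gap: 0.0007
gripper_force: 0.0
tcp press [0.09451158 0.15384866] [0.51739939 0.17435846 0.24612884] [ 0.11  0.41 -0.72  1.73  0.29  1.12 -0.64]
```

View pics/w1.png

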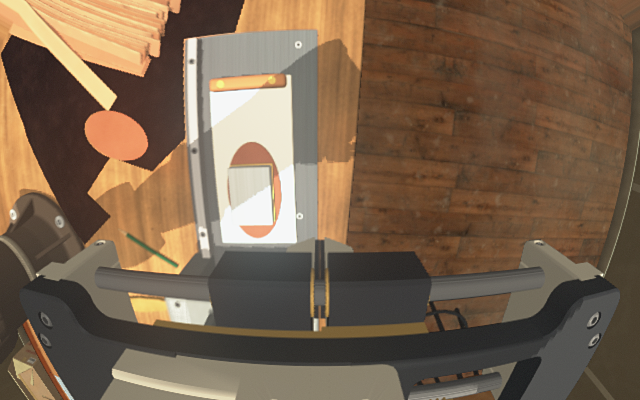

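The wrist view shows the board with its far edge from (292,95) to (296,242), the stamp at (252,195), the push bar at (248,82) and the shut fingers at (320,290). I'll check the far edge with the wrist rays.

```bash
python3 - <<'E'
from h import *
z=np.load('press.npz');s=load('w1.png')
P=lambda u,v,h:((onz(s,u,v,h,'wrist')[:2]-z['o'])@z['R']).round(4)
print('far edge',P(292,95,.02),P(296,242,.02),'lead near',P(223,243,.02),'bar outer',P(209,79,.038),P(285,73,.038),'fence',P(194,60,.028),P(208,230,.028),'bed far',P(318,31,.008),P(318,240,.008))
print('stamp',P(229,167,.046),P(273,165,.046),P(274,223,.046),P(230,226,.046))
E
```

```text
far edge [0.062  0.2513] [0.0641 0.069 ] lead near [-0.0338  0.0654] bar outer [-0.032   0.2736] [0.0559 0.2753] fence [-0.0551  0.3002] [-0.0497  0.0868] bed far [0.0916 0.3314] [0.0923 0.0667]
stamp [-0.0087  0.1715] [0.0424 0.1731] [0.041  0.1046] [-0.0132  0.1   ]
```

```bash
python3 -m jog '[[1,0,0,-0.04,0,0,0],[1,0,0,-0.08,0,0,0],[1,0,0,-0.12,0,0,0],[1,0,0,-0.16,0,0,0],[1,0,0,-0.18,0,0,0]]'
python3 -m jog '[[1,0,0,-0.01,0,0,0],[1,0,0,-0.02,0,0,0],[1,0,0,-0.029,0,0,0],[1,0,0,-0.029,0,0,0],[1,0,0,-0.029,0,0,0]]'
```

```text
time: 2.7
position: [0.518, 0.1713, 0.0664]
eef_rot: [0.686, 0.728, -0.001, -0.0]
force: [-0.4, -0.0, -0.0]
finger_gap: 0.0003
gripper_force: 0.0
time: 3.12
position: [0.5191, 0.1729, 0.0406]
eef_rot: [0.685, 0.728, 0.001, 0.0]
force: [0.4, 0.8, -0.3]
finger_gap: 0.0001
gripper_force: 0.0
```

```bash
python3 -m jog '[[1,0,0,-0.006,0,0,0],[1,0,0,-0.006,0,0,0],[1,-0.004,0,-0.006,0,0,0],[1,-0.008,0,-0.006,0,0,0],[1,-0.008,0,-0.006,0,0,0]]'
python3 -m jog '[[1,-0.003,0,0,0,0,0],[1,-0.006,0,0,0,0,0],[1,-0.009,-0.001,0,0,0,0],[1,-0.011,-0.001,0,0,0,0],[1,-0.011,-0.001,0,0,0,0]]'
```

```text
time: 3.53
position: [0.5093, 0.1727, 0.0339]
eef_rot: [0.685, 0.729, -0.0, -0.0]
force: [-0.2, -1.1, -0.5]
finger_gap: 0.0002
gripper_force: 0.0
time: 3.95
position: [0.4989, 0.1715, 0.0337]
eef_rot: [0.685, 0.728, -0.0, 0.0]
force: [1.0, 0.2, 0.6]
finger_gap: 0.0004
gripper_force: 0.0
```

```bash
python3 -m jog '[[1,-0.002,0,0,0,0,0],[1,-0.004,0,0,0,0,0],[1,-0.006,0,0,0,0,0],[1,-0.006,0,0,0,0,0]]'
python3 - <<'E'
from h import *
s=snap('wrist','w2.png');s2=snap('top','top3.png')
a=cv2.resize(s2['frame'][145:225,222:372,::-1],(640,340),interpolation=cv2.INTER_CUBIC)
cv2.imwrite('pics/c3.png',np.vstack([a,cv2.resize(s['frame'][150:330,150:490,::-1],(640,260))]) if 0 else s['frame'][:,:,::-1])
E
```

```text
time: 4.28
position: [0.4945, 0.1718, 0.0341]
eef_rot: [0.685, 0.728, 0.001, 0.001]
force: [5.1, 0.1, 0.9]
finger_gap: 0.0005
gripper_force: 2.0
```

View pics/w2.png

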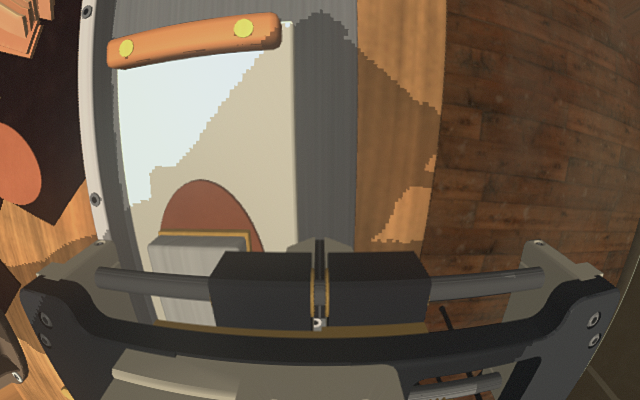

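The view shows the finger now touching the far edge near (298,240), and the bar runs from (108,50) to (280,30). The fence's inner edge is still left of the board's near edge.

```bash
python3 - <<'E'
from h import *
z=np.load('press.npz');s=load('w2.png')
P=lambda u,v,h:((onz(s,u,v,h,'wrist')[:2]-z['o'])@z['R']).round(4)
print('far',P(296,30,.02),P(299,235,.02),'near',P(118,70,.02),P(132,225,.02),'bar',P(108,42,.038),P(280,13,.038),'fence',P(93,20,.028),P(104,235,.028))
st=state();print((st['position'][:2]-z['o'])@z['R'])
E
```

```text
far [0.0599 0.2712] [0.0603 0.167 ] near [-0.0401  0.2615] [-0.0406  0.171 ] bar [-0.0339  0.2738] [0.0543 0.2746] fence [-0.0545  0.2933] [-0.0586  0.167 ]
[0.0714657  0.15264254]
```

```bash
python3 -m jog '[[1,-0.002,0,0,0,0,0],[1,-0.004,0,0,0,0,0],[1,-0.006,0,0,0,0,0],[1,-0.008,-0.001,0,0,0,0],[1,-0.008,-0.001,0,0,0,0]]'
python3 -m jog '[[1,-0.001,0,0,0,0,0],[1,-0.002,0,0,0,0,0],[1,-0.003,0,0,0,0,0],[1,-0.003,0,0,0,0,0]]'
```

```text
time: 4.8
position: [0.4861, 0.1711, 0.034]
eef_rot: [0.685, 0.728, 0.001, 0.0]
force: [4.4, 1.0, 1.9]
finger_gap: 0.0003
gripper_force: 2.5
time: 5.13
position: [0.4834, 0.1709, 0.034]
eef_rot: [0.685, 0.728, 0.001, 0.0]
force: [5.8, -0.3, 3.1]
finger_gap: 0.0008
gripper_force: 2.9
```

```bash
python3 -m jog '[[1,-0.001,0,0,0,0,0],[1,-0.002,0,0,0,0,0],[1,-0.002,0,0,0,0,0]]'
python3 -m jog '[[1,-0.001,0,0,0,0,0],[1,-0.002,0,0,0,0,0],[1,-0.002,0,0,0,0,0]]'
```

```text
time: 5.38
position: [0.4822, 0.1716, 0.0343]
eef_rot: [0.685, 0.728, 0.002, 0.001]
force: [6.6, 1.5, 1.9]
finger_gap: 0.0005
gripper_force: 3.3
time: 5.63
position: [0.481, 0.1722, 0.0346]
eef_rot: [0.685, 0.728, 0.003, 0.001]
force: [8.8, 3.2, 3.2]
finger_gap: 0.0004
gripper_force: 4.1
```

```bash
python3 -m jog '[[1,-0.001,0,0,0,0,0],[1,-0.002,0,0,0,0,0],[1,-0.002,0,0,0,0,0]]'
python3 - <<'E'
from h import *
s=snap('wrist','w3.png')
s2=snap('top','top4.png')
z=np.load('press.npz')
# near-edge gap: white board vs grey bed between board & fence, along lines of press y
for name,s in(('wrist',s),):
    pass
st=state();print((st['position'][:2]-z['o'])@z['R'],st['force'])
E
```

```text
time: 5.88
position: [0.4802, 0.1724, 0.035]
eef_rot: [0.685, 0.728, 0.004, 0.001]
force: [12.9, 2.2, 3.7]
finger_gap: 0.0004
gripper_force: 5.3
[0.05723214 0.15414533] [11.62548125  2.0140967   2.96018694]
```

View pics/w3.png

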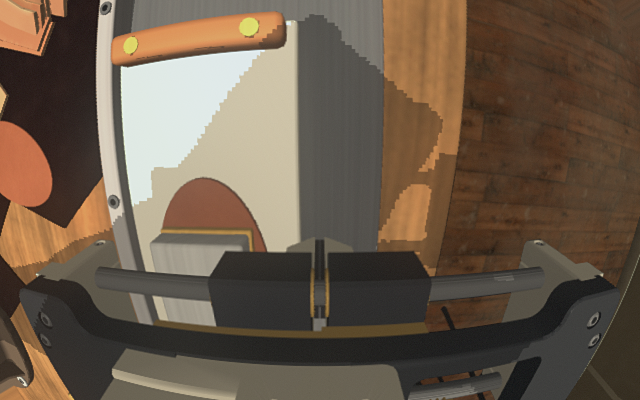

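The board now lies against the fence along its length: the white runs up to the fence's edge at columns 115–150, with no bed between. I'll back off, lift, open to about 50 mm and go behind the bar.

```bash
python3 -m jog '[[1,0.01,0,0,0,0,0],[1,0.02,0,0,0,0,0],[1,0.02,0,0.04,0,0,0],[1,0.02,0,0.08,0,0,0],[1,0.02,0,0.1,0,0,0]]'
python3 -m jog '[[0.46,-0.02,0.033,0,0,0,0],[0.46,-0.04,0.066,0,0,0,0],[0.46,-0.06,0.1,0,0,0,0],[0.46,-0.082,0.139,0,0,0,0],[0.46,-0.082,0.139,0,0,0,0]]'
python3 -m jog '[[0.46,0,0,-0.03,0,0,0],[0.46,0,0,-0.03,0,0,0],[0.46,0,0,-0.03,0,0,0]]'
python3 - <<'E'
from h import *
z=np.load('press.npz');st=state();print('tcp press',(st['position'][:2]-z['o'])@z['R'],st['position'],st['finger_gap'])
s=snap('wrist','w4.png')
E
```

```text
time: 6.4
position: [0.4966, 0.1713, 0.1363]
eef_rot: [0.685, 0.728, 0.0, -0.001]
force: [0.8, 0.6, 0.6]
finger_gap: 0.0006
gripper_force: 0.0
time: 6.82
position: [0.4088, 0.3169, 0.1341]
eef_rot: [0.682, 0.732, 0.0, -0.003]
force: [0.2, 1.1, 0.5]
finger_gap: 0.0293
gripper_force: 0.0
time: 7.07
position: [0.4133, 0.3081, 0.1023]
eef_rot: [0.685, 0.728, -0.003, -0.0]
force: [-0.2, 0.3, 1.0]
finger_gap: 0.0475
gripper_force: 0.0
tcp press [-0.0012839   0.29365891] [0.41327948 0.30808477 0.10231179] 0.04748917303104121
```

View pics/w4.png

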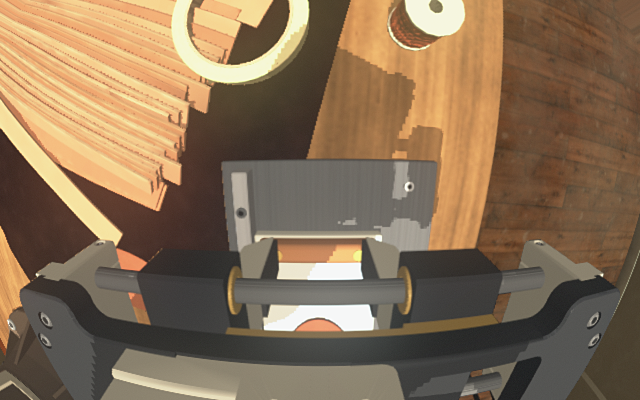

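The view shows both fingers over the board's end, with the bar's outer edge near row 238 between them. The spool at (425,20) is well clear.

```bash
python3 - <<'E'
from h import *
z=np.load('press.npz');s=load('w4.png')
P=lambda u,v,h:((onz(s,u,v,h,'wrist')[:2]-z['o'])@z['R']).round(4)
print('bar top edge',P(276,239,.038),P(362,239,.038),'board end',P(257,234,.02),P(383,234,.02),'bed end',P(222,161,.008),P(436,160,.008))
E
```

```text
bar top edge [-0.0329  0.2833] [0.0283 0.2834] board end [-0.0505  0.2793] [0.0473 0.2795] bed end [-0.0779  0.335 ] [0.0897 0.3364]
```

```bash
python3 -m jog '[[0.46,0,0.01,0,0,0,0],[0.46,0,0.01,-0.02,0,0,0],[0.46,0,0.01,-0.04,0,0,0],[0.46,0,0.01,-0.057,0,0,0],[0.46,0,0.01,-0.057,0,0,0]]'
python3 -m jog '[[0.46,0,0,0,0,0,0],[0.46,0,-0.002,0,0,0,0],[0.46,0,-0.005,0,0,0,0],[0.46,0,-0.008,0,0,0,0],[0.46,0.001,-0.010,0,0,0,0]]'
```

```text
time: 7.53
position: [0.4139, 0.3188, 0.045]
eef_rot: [0.686, 0.728, -0.001, -0.0]
force: [0.2, -1.3, -1.1]
finger_gap: 0.0497
gripper_force: 0.0
time: 7.95
position: [0.4156, 0.3092, 0.0474]
eef_rot: [0.685, 0.728, 0.0, 0.0]
force: [-0.2, -0.5, -0.7]
finger_gap: 0.0496
gripper_force: 0.0
```

```bash
for i in 1; do python3 -m jog '[[0.46,0,-0.003,-0.002,0,0,0],[0.46,0,-0.006,-0.002,0,0,0],[0.46,0,-0.009,-0.002,0,0,0],[0.46,0.001,-0.012,-0.002,0,0,0],[0.46,0.001,-0.015,-0.002,0,0,0]]'; done
python3 -m jog '[[0.46,0,-0.004,0,0,0,0],[0.46,0,-0.008,0,0,0,0],[0.46,0.001,-0.012,0,0,0,0],[0.46,0.001,-0.016,0,0,0,0],[0.46,0.001,-0.02,0,0,0,0]]'
python3 -m jog '[[0.46,0,-0.004,0,0,0,0],[0.46,0,-0.008,0,0,0,0],[0.46,0.001,-0.012,0,0,0,0],[0.46,0.001,-0.016,0,0,0,0],[0.46,0.001,-0.02,0,0,0,0]]'
python3 - <<'E'
from h import *
z=np.load('press.npz');st=state();print('tcp press',(st['position'][:2]-z['o'])@z['R'])
snap('wrist','w5.png');s2=snap('top','top5.png')
E
```

```text
time: 8.37
position: [0.4165, 0.2955, 0.045]
eef_rot: [0.685, 0.728, 0.001, -0.0]
force: [0.4, 5.1, 1.5]
finger_gap: 0.0493
gripper_force: 2.6
time: 8.78
position: [0.4176, 0.2753, 0.045]
eef_rot: [0.685, 0.729, 0.001, -0.0]
force: [0.7, 5.3, 0.3]
finger_gap: 0.0501
gripper_force: 2.6
time: 9.2
position: [0.4187, 0.2553, 0.045]
eef_rot: [0.685, 0.729, 0.001, -0.0]
force: [2.3, 5.8, -1.3]
finger_gap: 0.0493
gripper_force: 2.6
tcp press [0.00094355 0.24066732]
```

View pics/top5.png

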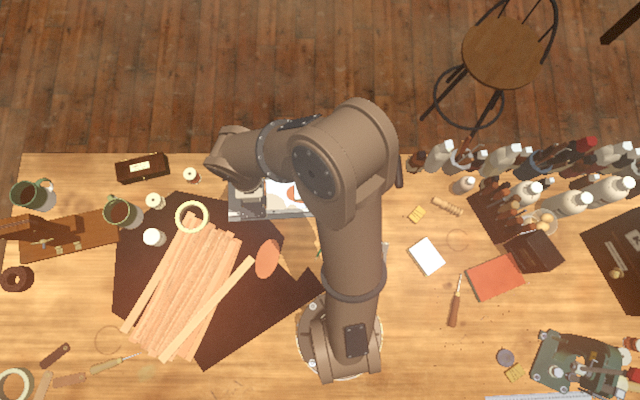

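The arm hides the board from above. The push is a steady 5–6 N, so I'll continue.

```bash
python3 -m jog '[[0.46,0,-0.004,0,0,0,0],[0.46,0,-0.008,0,0,0,0],[0.46,0.001,-0.012,0,0,0,0],[0.46,0.001,-0.016,0,0,0,0],[0.46,0.001,-0.02,0,0,0,0]]'
python3 -m jog '[[0.46,0,-0.004,0,0,0,0],[0.46,0,-0.008,0,0,0,0],[0.46,0.001,-0.012,0,0,0,0],[0.46,0.001,-0.016,0,0,0,0],[0.46,0.001,-0.02,0,0,0,0]]'
python3 -m jog '[[0.46,0,-0.004,0,0,0,0],[0.46,0,-0.008,0,0,0,0],[0.46,0.001,-0.012,0,0,0,0],[0.46,0.001,-0.016,0,0,0,0],[0.46,0.001,-0.02,0,0,0,0]]'
python3 - <<'E'
from h import *
z=np.load('press.npz');st=state();print('tcp press',(st['position'][:2]-z['o'])@z['R'],st['q'].round(2))
snap('wrist','w6.png')
s=snap('side','side6.png'); cv2.imwrite('pics/c6.png',cv2.resize(s['frame'][150:280,230:390,::-1],None,fx=4.5,fy=4.5,interpolation=cv2.INTER_CUBIC))
E
```

```text
time: 9.72
position: [0.4197, 0.2355, 0.0449]
eef_rot: [0.685, 0.729, 0.001, -0.0]
force: [2.0, 5.1, -1.7]
finger_gap: 0.0497
gripper_force: 2.8
time: 10.13
position: [0.4208, 0.2155, 0.0449]
eef_rot: [0.685, 0.729, 0.001, -0.0]
force: [2.4, 6.6, -2.1]
finger_gap: 0.0492
gripper_force: 2.8
time: 10.55
position: [0.4219, 0.1956, 0.045]
eef_rot: [0.685, 0.729, 0.001, -0.0]
force: [3.4, 4.9, -1.2]
finger_gap: 0.0495
gripper_force: 2.8
tcp press [0.00046822 0.18088281] [-0.09  0.55 -0.61  2.13  0.55  0.62 -1.02]
```

View pics/c6.png

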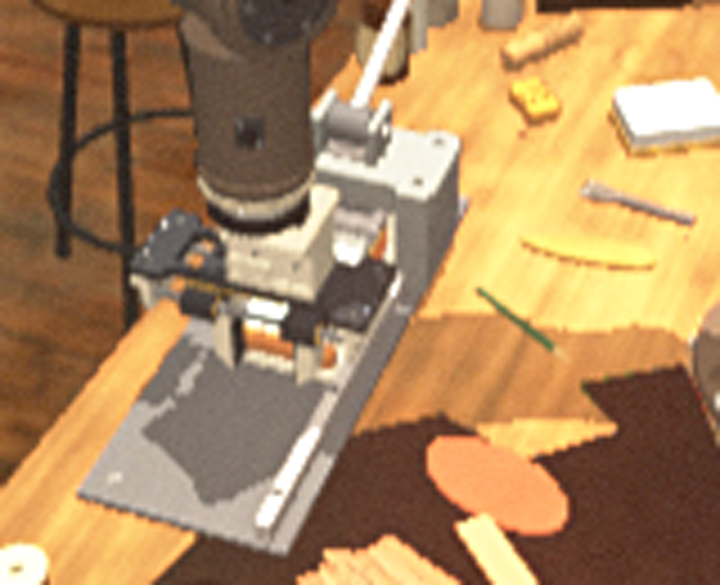

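The side crop shows both fingers on the bar, the board along the fence, and the gripper clear of the bridge. About 32 mm remains, so I'll slow down.

```bash
python3 -m jog '[[0.46,0,-0.004,0,0,0,0],[0.46,0,-0.008,0,0,0,0],[0.46,0.001,-0.012,0,0,0,0],[0.46,0.001,-0.016,0,0,0,0],[0.46,0.001,-0.02,0,0,0,0]]'
python3 -m jog '[[0.46,0,-0.002,0,0,0,0],[0.46,0,-0.004,0,0,0,0],[0.46,0,-0.006,0,0,0,0],[0.46,0,-0.008,0,0,0,0],[0.46,0,-0.008,0,0,0,0]]'
python3 -m jog '[[0.46,0,-0.001,0,0,0,0],[0.46,0,-0.002,0,0,0,0],[0.46,0,-0.003,0,0,0,0],[0.46,0,-0.003,0,0,0,0]]'
```

```text
time: 11.07
position: [0.4228, 0.1756, 0.0449]
eef_rot: [0.685, 0.729, 0.001, -0.0]
force: [3.4, 6.6, -0.9]
finger_gap: 0.0497
gripper_force: 2.9
time: 11.48
position: [0.4231, 0.1673, 0.0449]
eef_rot: [0.685, 0.728, 0.001, 0.0]
force: [2.5, 5.0, 0.2]
finger_gap: 0.0495
gripper_force: 2.2
time: 11.82
position: [0.4231, 0.166, 0.045]
eef_rot: [0.685, 0.729, 0.002, -0.001]
force: [2.3, 10.7, -3.4]
finger_gap: 0.0495
gripper_force: 4.8
```

```bash
python3 -m jog '[[0.46,0,-0.001,0,0,0,0],[0.46,0,-0.002,0,0,0,0],[0.46,0,-0.003,0,0,0,0],[0.46,0,-0.003,0,0,0,0]]'
python3 -m jog '[[0.46,-0.001,-0.001,0,0,0,0],[0.46,-0.002,-0.002,0,0,0,0],[0.46,-0.002,-0.002,0,0,0,0]]'
python3 - <<'E'
from h import *
z=np.load('press.npz');st=state();print('tcp press',(st['position'][:2]-z['o'])@z['R'],st['force'])
s=snap('wrist','w7.png');cv2.imwrite('pics/c7.png',cv2.resize(s['frame'][130:340,170:490,::-1],None,fx=2.5,fy=2.5,interpolation=cv2.INTER_CUBIC))
E
```

```text
time: 12.15
position: [0.4231, 0.1658, 0.0454]
eef_rot: [0.684, 0.729, 0.004, -0.002]
force: [0.4, 17.9, -3.0]
finger_gap: 0.0492
gripper_force: 9.1
time: 12.4
position: [0.4229, 0.1657, 0.046]
eef_rot: [0.684, 0.729, 0.006, -0.002]
force: [5.8, 23.3, -6.7]
finger_gap: 0.0497
gripper_force: 11.2
tcp press [-0.00032991  0.15092559] [ 5.75990522 23.32205206 -6.67635783]
```

The board is firmly against the stop: the force rises to 23 N with no motion, and the TCP is at y = 151 mm against the 149 mm expected. I'll back off, rise and look.

```bash
python3 -m jog '[[0.46,0,0.008,0,0,0,0],[0.46,0,0.02,0,0,0,0],[0.46,0,0.03,0.03,0,0,0],[0.46,0,0.035,0.07,0,0,0],[0.46,0,0.035,0.11,0,0,0]]'
python3 -m jog '[[1,0,0.02,0.04,0,0,0],[1,0,0.04,0.08,0,0,0],[1,0,0.05,0.12,0,0,0],[1,0,0.05,0.14,0,0,0],[1,0,0.05,0.14,0,0,0]]'
python3 - <<'E'
from h import *
s=snap('wrist','w8.png');cv2.imwrite('pics/c8.png',cv2.resize(s['frame'][100:340,120:520,::-1],None,fx=2,fy=2,interpolation=cv2.INTER_CUBIC))
a=snap('top','top8.png');b=snap('side','side8.png')
cv2.imwrite('pics/d8.png',np.hstack([cv2.resize(a['frame'][135:235,212:412,::-1],(400,200)),cv2.resize(b['frame'][150:280,230:390,::-1],(400,325))[:200]])) if 0 else None
c=cv2.resize(b['frame'][150:280,230:390,::-1],(400,325),interpolation=cv2.INTER_CUBIC);d=cv2.resize(s['frame'][60:320,160:480,::-1],(400,325),interpolation=cv2.INTER_CUBIC)
cv2.imwrite('pics/d8.png',np.hstack([c,d]))
E
```

```text
time: 12.87
position: [0.4182, 0.1937, 0.155]
eef_rot: [0.685, 0.729, -0.002, -0.001]
force: [1.6, 0.5, 1.8]
finger_gap: 0.0497
gripper_force: 0.0
time: 13.28
position: [0.421, 0.2455, 0.2996]
eef_rot: [0.685, 0.729, 0.003, 0.001]
force: [0.8, 0.4, -0.2]
finger_gap: 0.0209
gripper_force: 0.0
```

View pics/d8.png

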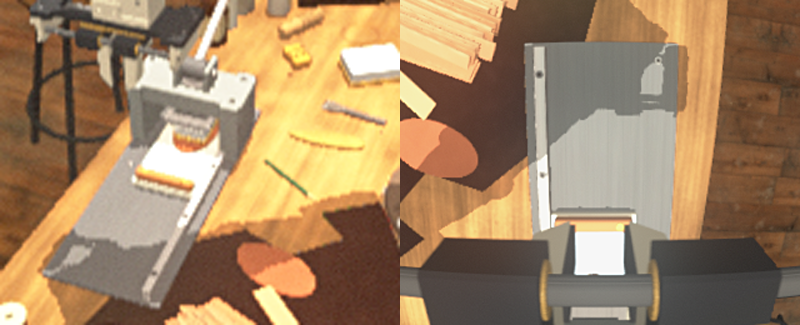

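In the side crop the board is under the bridge with the stamp under the platen. In the wrist crop its end edge runs from (552,211) to (636,210), close to the fence. I'll check that numerically.

```bash
python3 - <<'E'
from h import *
z=np.load('press.npz');s=load('w8.png')
P=lambda u,v,h:((onz(s,160+(u-400)*.8,60+v*.8,h,'wrist')[:2]-z['o'])@z['R']).round(4)
print('board end',P(552,211,.02),P(636,210,.02),'bar',P(555,221,.038),P(634,220,.038),'fence',P(548,100,.028),P(550,205,.028),'bed end',P(525,44,.008),P(679,44,.008))
E
```

```text
board end [-0.051   0.1433] [0.0464 0.1445] bar [-0.0458  0.1384] [0.0426 0.1396] fence [-0.0505  0.2718] [-0.0519  0.1538] bed end [-0.0777  0.3333] [0.0917 0.3338]
```

```bash
python3 -m jog '[[1,0.002,-0.03,0.02,0,0,0],[1,0.004,-0.07,0.03,0,0,0],[1,0.006,-0.11,0.03,0,0,0],[1,0.008,-0.15,0.03,0,0,0],[1,0.01,-0.19,0.03,0,0,0]]'
python3 -m jog '[[1,0.002,-0.04,0,0,0,0],[1,0.004,-0.08,0,0,0,0],[1,0.006,-0.12,0,0,0,0],[1,0.009,-0.16,0,0,0,0],[1,0.012,-0.2,0,0,0,0]]'
python3 -m jog '[[1,0,-0.014,-0.02,0,0,0],[1,0,-0.014,-0.03,0,0,0],[1,0,-0.014,-0.03,0,0,0]]'
python3 - <<'E'
from h import *
z=np.load('press.npz');st=state();print('tcp press',(st['position'][:2]-z['o'])@z['R'],st['position'])
s=snap('wrist','w9.png')
E
```

```text
time: 13.85
position: [0.4288, 0.0509, 0.3231]
eef_rot: [0.686, 0.728, -0.001, -0.001]
force: [1.4, -0.3, 0.2]
finger_gap: 0.0005
gripper_force: 0.0
time: 14.27
position: [0.4404, -0.1488, 0.3229]
eef_rot: [0.686, 0.728, -0.001, -0.002]
force: [1.2, -0.2, -0.0]
finger_gap: 0.0003
gripper_force: 0.0
time: 14.52
position: [0.4396, -0.1609, 0.2908]
eef_rot: [0.686, 0.727, -0.001, -0.004]
force: [-0.0, 0.7, -0.3]
finger_gap: 0.0004
gripper_force: 0.0
tcp press [-0.00356082 -0.17603508] [ 0.43956836 -0.16087848  0.2908469 ]
```

View pics/w9.png

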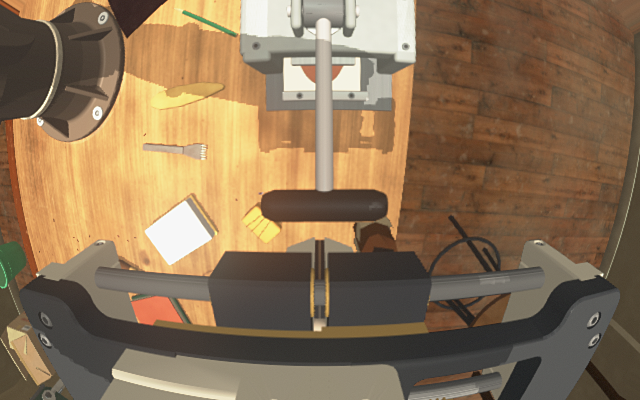

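The wrist view shows the board's white leading end meeting the stop bar near row 92 with no gap. The grip is centred at (323,205).

```bash
python3 - <<'E'
from h import *
z=np.load('press.npz');s=load('w9.png')
P=lambda u,v,h:((onz(s,u,v,h,'wrist')[:2]-z['o'])@z['R']).round(4)
print('grip',P(262,206,.201),P(387,206,.201),P(323,190,.201),P(323,220,.201),'stop',P(285,92,.026),P(365,92,.026))
E
python3 -m jog '[[1,0.003,0.004,-0.02,0,0,0],[1,0.003,0.004,-0.03,0,0,0],[1,0.003,0.004,-0.038,0,0,0],[1,0.003,0.004,-0.042,0,0,0],[1,0.003,0.004,-0.042,0,0,0]]'
```

```text
grip [-0.0491 -0.1693] [ 0.048  -0.1693] [-0.0018 -0.1566] [-0.0018 -0.1807] stop [-0.0494 -0.0714] [ 0.0529 -0.0712]
time: 14.98
position: [0.4448, -0.1559, 0.2521]
eef_rot: [0.685, 0.729, -0.0, -0.001]
force: [0.4, -0.9, -0.6]
finger_gap: 0.0005
gripper_force: 0.0
```

```bash
python3 -m jog '[[1,0,0,-0.008,0,0,0],[1,0,-0.001,-0.016,0,0,0],[1,0,-0.002,-0.024,0,0,0],[1,0,-0.003,-0.032,0,0,0],[1,0,-0.004,-0.04,0,0,0]]'
python3 -m jog '[[1,0,-0.001,-0.008,0,0,0],[1,0,-0.003,-0.016,0,0,0],[1,0,-0.004,-0.024,0,0,0],[1,0,-0.005,-0.032,0,0,0],[1,0,-0.005,-0.036,0,0,0]]'
```

```text
time: 15.4
position: [0.4461, -0.1619, 0.2127]
eef_rot: [0.686, 0.728, 0.0, 0.001]
force: [0.6, -3.9, 6.6]
finger_gap: 0.0003
gripper_force: 3.2
time: 15.82
position: [0.4461, -0.1668, 0.1763]
eef_rot: [0.686, 0.728, 0.0, 0.001]
force: [1.1, -3.7, 6.4]
finger_gap: 0.0006
gripper_force: 3.2
```

Now I'll go down the last 18 mm slowly.

```bash
python3 -m jog '[[1,0,0,-0.004,0,0,0],[1,0,0,-0.008,0,0,0],[1,0,0,-0.012,0,0,0],[1,0,0,-0.015,0,0,0],[1,0,0,-0.015,0,0,0]]'
python3 -m jog '[[1,0,0,-0.001,0,0,0],[1,0,0,-0.002,0,0,0],[1,0,0,-0.003,0,0,0],[1,0,0,-0.003,0,0,0]]'
```

```text
time: 16.23
position: [0.4461, -0.1667, 0.1616]
eef_rot: [0.686, 0.728, 0.0, 0.001]
force: [0.5, -4.5, 7.0]
finger_gap: 0.0004
gripper_force: 3.2
time: 16.57
position: [0.4461, -0.1667, 0.159]
eef_rot: [0.686, 0.728, 0.0, 0.001]
force: [-0.6, -4.6, 7.5]
finger_gap: 0.0007
gripper_force: 4.2
```

```bash
python3 -m jog '[[1,0,0,-0.001,0,0,0],[1,0,0,-0.002,0,0,0],[1,0,0,-0.002,0,0,0]]'
python3 -m jog '[[1,0,0,-0.001,0,0,0],[1,0,0,-0.002,0,0,0],[1,0,0,-0.002,0,0,0]]'
```

```text
time: 16.82
position: [0.4462, -0.1667, 0.1575]
eef_rot: [0.686, 0.728, -0.0, 0.001]
force: [-2.4, -4.2, 16.7]
finger_gap: 0.0001
gripper_force: 8.3
time: 17.07
position: [0.4462, -0.1667, 0.1561]
eef_rot: [0.686, 0.728, -0.0, 0.002]
force: [-5.1, -3.5, 23.9]
finger_gap: 0.0006
gripper_force: 12.4
```

```bash
python3 -m jog '[[1,0,0,0.001,0,0,0],[1,0,0,0.0015,0,0,0],[1,0,0,0.0015,0,0,0],[1,0,0,0.0015,0,0,0],[1,0,0,0.0015,0,0,0]]'
python3 - <<'E'
from h import *
s=snap('wrist','w10.png');b=snap('side','side10.png')
c=cv2.resize(b['frame'][150:260,250:350,::-1],(400,440),interpolation=cv2.INTER_CUBIC);d=cv2.resize(s['frame'][0:240,200:440,::-1],(400,440),interpolation=cv2.INTER_CUBIC)
cv2.imwrite('pics/d10.png',np.hstack([c,d]));print(state()['force'])
E
```

```text
time: 17.48
position: [0.4462, -0.1667, 0.1573]
eef_rot: [0.686, 0.728, -0.0, 0.002]
force: [-3.5, -4.2, 18.9]
finger_gap: 0.0008
gripper_force: 8.9
[-3.34021393 -3.71708945 17.11610154]
```

View pics/d10.png

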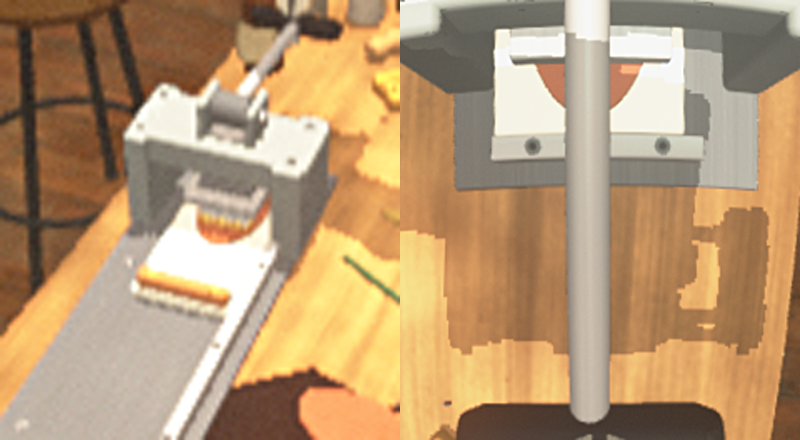

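The platen is down on the stamp and the board sits flush to the stop and fence. The lever is held with about 17–19 N, so I'm handing in.

```bash
python3 -c "
from plant import *
print(finish_job())"
```

```text
the job is handed in; nothing more can be done
None
```

I pushed the board home against the fence and end stop, pressed the lever fully down onto the stamp, and handed the job in at about 17.5 s while holding it with about 17–19 N; the hand-in call gave no verdict.

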